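Load a parallel into the comparator and lower its lift lever

TASK

Get the bar gauged in the comparator: swing the red-knobbed lift lever up and over until it stays up, move the steel gauge block that was left on the narrow rest onto the cork mat, and lay the long steel parallel on the rest, standing on edge as it does now, centred lengthwise and across, so that its far end is under the spindle. Then bring the lever back down under control, not letting it fall, until the spindle rests on the parallel. Leave the other things on the table where they are.

Things in the scene. Friction and masses are not known exactly. Their poses are not given: they have to be found in the camera images.
- comparator: grey comparator stand, fixed, base 182 x 84 x 12 mm. Origin: on the table below the spindle. +x points from the spindle to the column (28 mm rod 49 mm behind it, 140 mm high), -x is the open front. The rest is a steel rail along x, x = -102 to +22 mm, 14 mm wide, its flat top 42 mm above the table. The white head (28 mm wide, 89 to 123 mm high) reaches from the column to x = -13 mm
- rest_mid (a point): the middle of the top face of the rest (40 mm in front of the spindle axis, 42 mm above the table); axes as the comparator's, x along the rest
- lift_lever (a joint): lever on the head's -y side: 6 mm rod, 75 mm from pivot to the centre of a red knob; turns about the comparator's x direction. 0 = down, pointing to -y and 0.5 rad below level; grows as the knob rises; 2.07 = upright; 2.55 = stop, leaning over the head, where it stays by its weight. Below 2.13 it falls unless held. Lifts the spindle 12 mm per rad; on an 18 mm parallel it reads 0.83
- lever_knob (a point): centre of the lever's red knob: a roller 16 mm across and 17 mm long, its axis along the comparator's x; it spins freely on the lever
- lever_pivot (a point): point on the lever's axis in the plane in which the knob moves, 108 mm above the table, 22 mm to the -y side of the spindle; axes as the comparator's
- spindle_tip (a point): lowest point of the spindle, an 8 mm round steel pin with a ball end; 8 mm above the rest when the lever is at 0, 38 mm above it when fully up
- parallel: loose ground steel bar 10 x 120 x 18 mm (x, y, z), 0.17 kg, standing on its 10 mm wide edge; origin at the centre of its underside, y along it. Both ends are alike
- setting_block: loose steel gauge block 9 x 35 x 30 mm (x, y, z), 0.11 kg, standing on its 9 x 35 face on the front part of the rest, its 35 mm side along the rest; origin at the centre of its underside
- block_mat: fixed black rubber mat with cork top, 100 x 80 mm (x, y), top 5 mm above the table; origin at the centre of its underside
- vee_block: bystander: steel vee block 32 x 50 x 38 mm, origin at the centre of its underside
- electrode: bystander: black graphite electrode with three ribs on a square steel pallet, 52 x 52 x 65 mm, origin at the centre of its underside
- ring_gauge: bystander: steel setting ring lying flat, 72 mm across, 22 mm high, origin at the centre of its underside
- reference_sphere: bystander: white ceramic ball on a stem with a black round foot, 52 mm across, 79 mm high, origin at the centre of its underside
- orange_offcut: bystander: offcut of orange resin 26 x 60 x 30 mm, origin at the centre of its underside
- spindle: the spindle itself; origin at its tip

How it is judged:
On the way, in this order (a step that is already met when the one before it is completed fails the run):
1. the lift lever is swung up past the top and stays there (value of joint lift_lever above 2.2 rad), for 0.2 s.
2. with the lever still up, the parallel lies on edge along the rest (x of parallel in the frame of rest_mid between -0.02 and 0.02 m and y of parallel in the frame of rest_mid between -0.006 and 0.006 m and z of parallel in the frame of rest_mid between -0.003 and 0.003 m and angle between parallel's own z axis and vertical below 0.08 rad and angle between the y axis of parallel and the x axis of comparator, either way round below 0.1 rad and value of joint lift_lever above 2.1 rad), for 0.2 s.
At the end, for the whole second after the job is handed in: Parallel on edge on the rest: middle within 20 mm lengthwise and 6 mm across of the rest's middle, within 0.1 rad of its line; lever below 1.0 rad with the spindle resting on the parallel; gauge block on the mat, its middle within 47 x 37 mm of the mat's middle; all at rest (x of parallel in the frame of rest_mid between -0.02 and 0.02 m and y of parallel in the frame of rest_mid between -0.006 and 0.006 m and z of parallel in the frame of rest_mid between -0.003 and 0.003 m and angle between parallel's own z axis and vertical below 0.08 rad and angle between the y axis of parallel and the x axis of comparator, either way round below 0.1 rad and x of setting_block in the frame of block_mat between -0.047 and 0.047 m and y of setting_block in the frame of block_mat between -0.037 and 0.037 m and z of setting_block in the frame of block_mat below 0.025 m and linear speed of each of setting_block, parallel below 0.02 m/s and value of joint lift_lever below 1 rad and contact force between spindle and parallel above 0.3 N); the robot touches nothing.
It fails at once if the lever is let fall: it drops faster than 4.5 rad/s while still more than 1.0 rad up (velocity of joint lift_lever below -4.5 rad/s and value of joint lift_lever above 1 rad).
It fails at once if a bystander (vee block, electrode, setting ring, reference sphere, orange offcut) is moved more than 30 mm (distance of any of vee_block, electrode, ring_gauge, reference_sphere, orange_offcut from where it was at the start of the episode above 0.03 m).
It also fails if it takes over 72 s, if anything falls off the work surface, if the arm or the gripper's body presses on something with over 40 N, if the wrist force passes 120 N, or if a joint passes its speed limit or range.

ROBOT

A 6-joint arm with a two-finger parallel gripper is mounted at the origin on a cart in front of the work surface, level with it; the furniture and walls round the work are solid. World frame = base frame: x ahead of the robot, y to its left, z up, the work surface at z = 0. Lengths are in m, angles in rad, forces in N, time in s.
With the tool pointing down it reaches from about 0.375 to 0.9 m from the base axis. Payload 3.1 kg.
Tool frame: the origin (TCP) lies midway between the tips of the shut fingers; the grasp point (between the pads) lies 19 mm behind it; z points along the fingers, y is the line along which they close (so a half turn about z gives the same grasp; the last joint's range is limited). The gripper opens to 87 mm and grips with 3 to 60 N. Pads are 19 mm wide; open, the fingers measure 117 mm over their backs; the gripper's body (75 mm by 190 mm) begins 51 mm behind the grasp point.
Start: joints at [-1.361, 0.527, 1.433, -0, 1.181, -0.178], TCP at [0.237, -0.578, 0.223] pointing down, gripper open.
Joint ranges: [-3.08, 3.08], [-0.75, 2.2], [0.22, 2.44], [-1.43, 4.57], [0, 2.65], [-2.85, 2.85]. Speed limits (rad/s): [2.79, 2.79, 3.14, 3.14, 3.14, 3.14].

INTERFACE

Orientations are given as a unit quaternion [x, y, z, w].
In Python, from rig import robot gives the robot as it stands.
- The arm moves only by the shell command python3 -m jog 'ROWS' [FORCE]. ROWS is a JSON object of lists of equal length, an entry for each row: "dp": the shift along the tool's x, y, z in mm, a list of three; "delta_rot": the turn, a rotation vector about the tool's x, y, z in rad, a list of three; "gripper": the opening, from -1 (shut) to 1 (fully open). A call has 1 to 12 rows; each row is the pose to reach, as a shift and turn from the pose commanded when the call began, along the tool's axes at that moment; what a row does not reach only later rows make up. A row lasts 1/10 s, in which the tool goes at most 50 mm and 8.59 degrees, less where a joint would pass 70% of its speed; a pose out of reach is approached as far as the arm can. A call with a gripper value outside its range is refused whole. The fingers move at their own pace and stop on an object; FORCE is the grip in N (left out, the last holds). Time passes only in rows, so rows that repeat a pose let the fingers close. It gives the time, the measured TCP pose, the force, the opening and the grip force at its end, in the units of the state.
- robot.get_obs(): the state, without advancing time (a new reading comes with each control period).
- robot.camera(name): name is "scene" or "side" or "wrist"; returns the picture (420x560x3 uint8, red, green, blue); there is no depth.
- robot.camera_model(name): a dict with "fx", "fy", "cx", "cy" (pixels), "k1" (the pictures are not rectified: a ray, as slopes to the right and down, at radius r is drawn at 1 + k1 r^2 times it, then the intrinsics apply), "xyz" and "orientation" of the camera in the world; the wrist camera has in their place "T_tool_cam" (4x4, takes a point from camera to tool coordinates, whose origin is the TCP and whose axes are the flange's). Camera axes: x right, y down, z forward; pixel columns grow to the right and rows downward; lengths in m; the calibration is good to about 2 mm. A picture is of the moment at which its call begins: read the wrist's pose just before it. camera_model takes no time and is no camera call.
- robot.hand_in(): hands the job in; it is judged then, once.
Trained networks look in the newest picture that a camera, given by its name, has taken for a name from the list of things; names that differ only in an ending like _2 or _b are one class to them, and where a whole thing is asked for, a point or a joint stands for the part that bears it (a point fixed in the world has none). Each returns a list of dicts, best first, with "score" (0 to 1); they miss things now and then, are a little off and sometimes report something else, mostly with a low value. They report only what shows in the picture. A call takes as long as a camera call.
- robot.search_frame(name, camera): "rect" ([left, top, right, bottom] in pixels, round what is visible of it).
The state is a dict: "time": time; "q": joint angles; "joint_velocities": joint speeds; "joint_torque": joint torques, N m; "position": TCP position; "tool_rot": TCP orientation; "ft_force": force on the tool from outside, world axes, zero at the start; "moment": the same for the moment, N m; "grip_width": finger opening in m; "grip_force": force on a finger pad.
Only numpy, scipy, OpenCV 4.12 (cv2) and the standard library are available. Lean on these libraries where they do the work, as an engineer would, in place of code of your own. Each camera call takes 0.05 s, during which the arm holds its last target. There are 200 camera calls.

## Working session

There is one attempt and no reset: what is moved stays moved. The work goes in short steps, Python scripts to look and compute and a shell command to move; the robot and the scene stay as the last step left them, time stands still between calls to the robot, and variables do not carry over. Pictures are saved under pics/ and viewed, at most 14 in all, crops included, and the job is handed in when it is done.

```bash
ls; mkdir -p pics
python3 - <<'E'
from rig import robot
import cv2,numpy as np
for c in ["scene","side"]:
    im=robot.camera(c); cv2.imwrite(f"pics/{c}0.png",im[:,:,::-1])
    m=robot.camera_model(c); print(c,{k:np.round(v,4).tolist() for k,v in m.items()})
    for n in ["comparator","lever_knob","parallel","setting_block","block_mat","spindle","vee_block","electrode","ring_gauge","reference_sphere","orange_offcut"]:
        print(n,[(np.round(d["rect"]).tolist(),round(d["score"],2)) for d in robot.search_frame(n,c)[:2]])
print(robot.camera_model("wrist"))
o=robot.get_obs();print(o["time"],o["tool_rot"],o["position"])
E
```

```text
pics
scene {'fx': 455.348, 'fy': 455.348, 'cx': 285.1702, 'cy': 208.9698, 'k1': -0.0105, 'xyz': [0.0285, 0.5352, 0.6222], 'orientation': [-0.298, 0.8279, -0.4444, 0.1683]}
comparator [([299.0, 158.0, 372.0, 238.0], 0.92), ([244.0, 242.0, 278.0, 274.0], 0.72)]
lever_knob [([338.0, 173.0, 350.0, 181.0], 0.46), ([172.0, 266.0, 236.0, 305.0], 0.44)]
parallel [([262.0, 248.0, 299.0, 290.0], 0.96)]
setting_block [([352.0, 196.0, 362.0, 217.0], 0.57), ([289.0, 267.0, 313.0, 297.0], 0.35)]
block_mat [([336.0, 173.0, 348.0, 177.0], 0.71), ([176.0, 266.0, 233.0, 304.0], 0.59)]
spindle [([295.0, 161.0, 374.0, 238.0], 0.68), ([247.0, 242.0, 276.0, 272.0], 0.27)]
vee_block [([246.0, 241.0, 274.0, 274.0], 0.96), ([293.0, 162.0, 372.0, 239.0], 0.68)]
electrode [([128.0, 238.0, 161.0, 277.0], 0.61)]
ring_gauge [([374.0, 194.0, 383.0, 213.0], 0.54), ([293.0, 160.0, 374.0, 241.0], 0.5)]
reference_sphere [([309.0, 152.0, 317.0, 164.0], 0.53)]
orange_offcut [([289.0, 267.0, 312.0, 295.0], 0.78)]
side {'fx': 426.0024, 'fy': 426.0024, 'cx': 278.7327, 'cy': 218.1236, 'k1': -0.0887, 'xyz': [0.5718, -0.987, 
[... 508 characters left out ...]
rence_sphere [([320.0, 294.0, 343.0, 330.0], 0.95)]
orange_offcut [([225.0, 215.0, 237.0, 236.0], 0.66)]
{'fx': 302.80580455104194, 'fy': 302.80580455104194, 'cx': 279.3623288781321, 'cy': 211.16834417950543, 'k1': 0.017955847674865192, 'T_tool_cam': array([[-6.84276865e-04, -9.55832974e-01, -2.93909608e-01,
         8.12583121e-02],
       [ 9.99999760e-01, -6.21117992e-04, -3.08229607e-04,
        -9.68939050e-04],
       [ 1.12063477e-04, -2.93909748e-01,  9.55833169e-01,
        -1.62089548e-01],
       [ 0.00000000e+00,  0.00000000e+00,  0.00000000e+00,
         1.00000000e+00]])}
1.2 [ 9.81170453e-01  1.93143837e-01 -4.88338966e-06  3.20351798e-06] [ 0.23693879 -0.57831958  0.22255227]
```

Run:
```python
import cv2,numpy as np
a=cv2.imread("pics/scene0.png")[140:315,120:390]; b=cv2.imread("pics/side0.png")[165:340,190:350]
a=cv2.resize(a,None,fx=2.9,fy=2.9,interpolation=2)[:, :783];b=cv2.resize(b,None,fx=3.4,fy=3.4,interpolation=2)
cv2.imwrite("pics/a.png",a);cv2.imwrite("pics/b.png",b)
```

```text
(no output)
```

View pics/a.png

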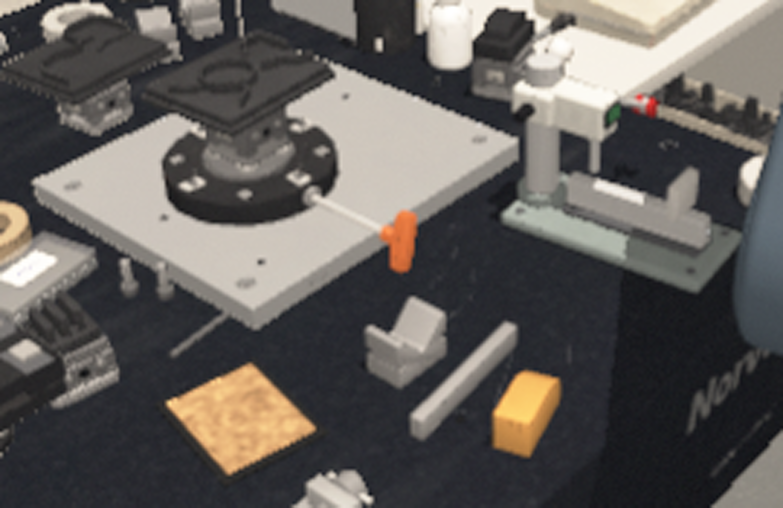

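View pics/b.png

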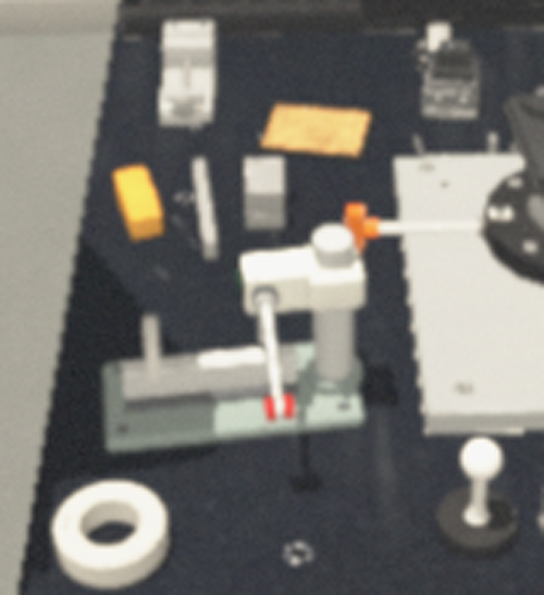

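```bash
cat > h.py <<'E'
from rig import robot
import numpy as np, cv2
from scipy.spatial.transform import Rotation as R
from scipy.optimize import least_squares
def cam(name,obs=None):
    m=robot.camera_model(name)
    if name=="wrist":
        o=obs; T=np.eye(4);T[:3,:3]=R.from_quat(o["tool_rot"]).as_matrix();T[:3,3]=o["position"];T=T@m["T_tool_cam"]
    else:
        T=np.eye(4);T[:3,:3]=R.from_quat(m["orientation"]).as_matrix();T[:3,3]=m["xyz"]
    return dict(K=[m[k] for k in("fx","fy","cx","cy","k1")],T=T)
def proj(c,P):
    p=(np.asarray(P)-c["T"][:3,3])@c["T"][:3,:3]; s=p[...,:2]/p[...,2:]
    fx,fy,cx,cy,k=c["K"]; s=s*(1+k*(s**2).sum(-1,keepdims=True)); return s*[fx,fy]+[cx,cy]
def ray(c,uv):
    fx,fy,cx,cy,k=c["K"]; d=(np.asarray(uv,float)-[cx,cy])/[fx,fy]; s=d.copy()
    for _ in range(8): s=d/(1+k*(s**2).sum(-1,keepdims=True))
    return c["T"][:3,3], np.append(s,1)@c["T"][:3,:3].T
def onz(c,uv,z):
    o,d=ray(c,uv); return o+d*(z-o[2])/d[2]
def tri(obs):
    A=np.zeros((3,3));b=np.zeros(3)
    for c,uv in obs:
        o,d=ray(c,uv); d=d/np.linalg.norm(d); M=np.eye(3)-np.outer(d,d); A+=M;b+=M@o
    P=np.linalg.solve(A,b); return P,[np.linalg.norm(proj(c,P)-uv).round(1) for c,uv in obs]
def snap(fn):
    o=robot.get_obs(); im=robot.camera("wrist"); cv2.imwrite(fn,im[:,:,::-1]); c=cam("wrist",o)
    import pickle; pickle.dump(c,open(fn+".pkl","wb")); return im,c,o
E
python3 - <<'E'
from h import *
s,d=cam("scene"),cam("side")
A=lambda x,y:np.array([120+x/2.9,140+y/2.9]);B=lambda x,y:np.array([190+x/3.4,165+y/3.4])
for n,a,b in [("knob",(645,105),(279,406)),("coltop",(546,62),(333,240)),("block",(684,190),(151,340)),("par_near",(418,420),(200,165)),("par_far",(515,330),(210,250)),("mat",(241,420),(317,130)),("railfront",(700,235),(124,390)),("headfront",(613,105),(242,270))]:
    P,e=tri([(s,A(*a)),(d,B(*b))]); print(n,P.round(3),e)
E
```

```text
knob [ 0.56  -0.305  0.071] [np.float64(0.4), np.float64(0.4)]
coltop [ 0.599 -0.215  0.136] [np.float64(0.5), np.float64(0.5)]
block [ 0.471 -0.226  0.061] [np.float64(0.8), np.float64(0.7)]
par_near [0.493 0.06  0.011] [np.float64(0.4), np.float64(0.2)]
par_far [ 0.505 -0.059  0.009] [np.float64(0.5), np.float64(0.4)]
mat [ 0.597  0.128 -0.   ] [np.float64(0.7), np.float64(0.4)]
railfront [ 0.452 -0.232  0.022] [np.float64(0.8), np.float64(0.8)]
headfront [ 0.537 -0.221  0.117] [np.float64(0.7), np.float64(0.6)]
```

```bash
cat >> h.py <<'E'
def go(P,yaw,cur=None):
    o=robot.get_obs(); M=R.from_quat(o["tool_rot"]); w=R.from_euler("z",yaw)*R.from_euler("x",np.pi)
    print("dp",(M.inv().apply(np.array(P)-o["position"])*1000).round(1).tolist(),"rot",(M.inv()*w).as_rotvec().round(3).tolist(),"pos",np.round(o["position"],4).tolist(),"t",round(o["time"],2))
E
python3 -m jog '{"dp":[[40,-13,0],[80,-26,0],[120,-39,0],[160,-52,0],[200,-65,0],[240,-78,0],[280,-91,0],[320,-104,0],[360,-117,0],[401,-130,0],[401,-130,0],[401,-130,0]],"delta_rot":[[0,0,-0.13],[0,0,-0.26],[0,0,-0.39],[0,0,-0.52],[0,0,-0.65],[0,0,-0.78],[0,0,-0.91],[0,0,-1.04],[0,0,-1.17],[0,0,-1.267],[0,0,-1.267],[0,0,-1.267]],"gripper":[0,0,0,0,0,0,0,0,0,0,0,0]}' 30
python3 - <<'E'
from h import *
im,c,o=snap("pics/w1.png")
for n in ["lever_knob","setting_block","comparator"]: print(n,[(np.round(d["rect"]).tolist(),round(d["score"],2)) for d in robot.search_frame(n,"wrist")[:2]])
E
```

```text
time: 2.4
position: [0.5592, -0.3051, 0.2224]
tool_rot: [0.676, 0.737, -0.0, -0.0]
ft_force: [0.4, -1.0, 0.4]
grip_width: 0.0439
grip_force: 0.0
lever_knob [([272.0, 135.0, 292.0, 205.0], 0.93)]
setting_block [([193.0, 94.0, 211.0, 134.0], 0.57)]
comparator [([176.0, 54.0, 360.0, 203.0], 0.82)]
```

View pics/w1.png

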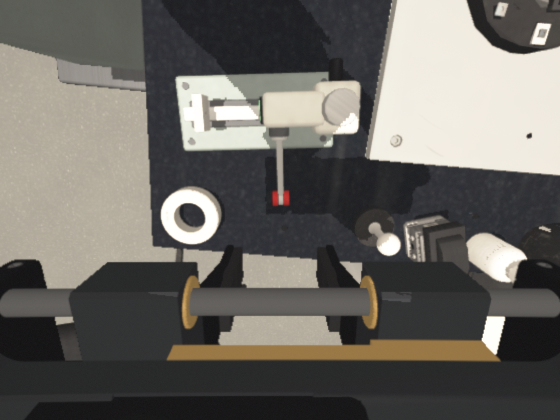

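Run:
```python
from h import *
import pickle
c=pickle.load(open("pics/w1.png.pkl","rb"))
for p in [(178,77),(184,151),(334,147),(334,74)]: print(p,onz(c,p,.012).round(4))
for n,p,z in [("knob",(281,199),.072),("col",(342,106),.14),("blocktop",(200,98),.072),("railfront?",(185,114),.042),("headfront",(262,108),.123)]: print(n,onz(c,p,z).round(4))
s,d=cam("scene"),cam("side")
print(tri([(s,np.array([342.4,176.2])),(d,np.array([272,284.4])),(c,np.array([281,199]))]))
# model fit of comparator yaw/pos from points
def P(v,l): return np.array([v[0]+np.cos(v[2])*l[0]-np.sin(v[2])*l[1],v[1]+np.sin(v[2])*l[0]+np.cos(v[2])*l[1],l[2]])
A=lambda x,y:np.array([120+x/2.9,140+y/2.9]);B=lambda x,y:np.array([190+x/3.4,165+y/3.4])
y0=-.022-.075*np.cos(.5);kn=(0,y0,.108-.075*np.sin(.5))
ob=[(c,(281,199),kn),(s,(342.4,176.2),kn),(d,(272,284.4),kn),(c,(342,106),(.049,0,.14)),(s,A(546,62),(.049,0,.14)),(d,B(333,240),(.049,0,.14)),(c,(262,108),(-.013,0,.123))]
f=lambda v:np.concatenate([proj(k,P(v,l))-p for k,p,l in ob])
r=least_squares(f,[.55,-.219,.085],x_scale=[.01,.01,.1]);print(r.x.round(4),r.fun.round(1))
import cv2
im=cv2.imread("pics/w1.png")[40:220,150:390];cv2.imwrite("pics/w1c.png",cv2.resize(im,None,fx=3.3,fy=3.3,interpolation=2))
```

```text
(178, 77) [ 0.4344 -0.1898  0.012 ]
(184, 151) [ 0.4403 -0.2716  0.012 ]
(334, 147) [ 0.6205 -0.2512  0.012 ]
(334, 74) [ 0.6092 -0.1714  0.012 ]
knob [ 0.5608 -0.3055  0.072 ]
col [ 0.5987 -0.2108  0.14  ]
blocktop [ 0.4741 -0.2119  0.072 ]
railfront? [ 0.4507 -0.2284  0.042 ]
headfront [ 0.5372 -0.217   0.123 ]
(array([ 0.56049107, -0.30550663,  0.07123434]), [np.float64(0.4), np.float64(0.4), np.float64(0.4)])
[ 0.5501 -0.2166  0.1141] [-0.5 -1.5 -0.6 -0.2 -0.4 -0.5  0.   0.4 -1.6 -1.  -0.6 -2.1 -0.1  1.4]
```

View pics/w1c.png

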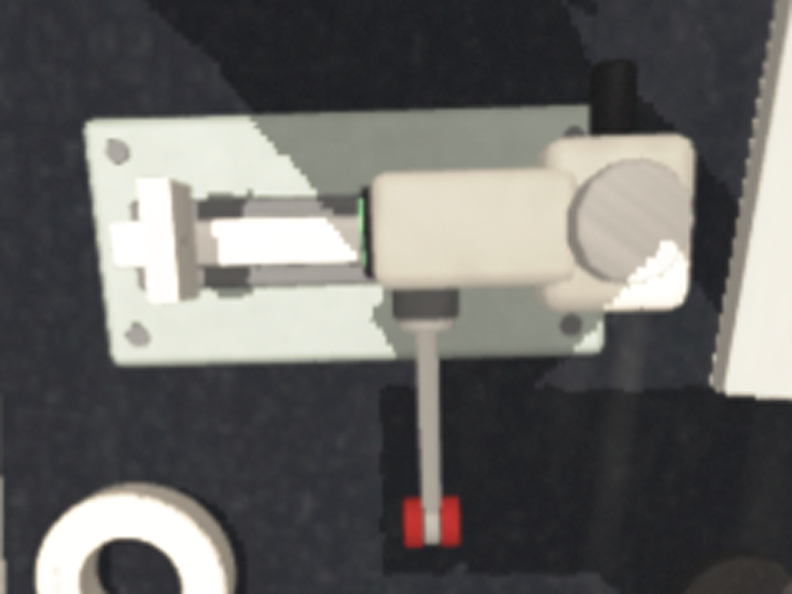

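```bash
python3 -m jog '{"dp":[[-0.5,1.3,45],[-0.5,1.3,90],[-0.5,1.3,130],[-0.5,1.3,160],[-0.5,1.3,169],[-0.5,1.3,169],[-0.5,1.3,169],[-0.5,1.3,169],[-0.5,1.3,169],[-0.5,1.3,169],[-0.5,1.3,169]],"delta_rot":[[0,0,-0.029],[0,0,-0.029],[0,0,-0.029],[0,0,-0.029],[0,0,-0.029],[0,0,-0.029],[0,0,-0.029],[0,0,-0.029],[0,0,-0.029],[0,0,-0.029],[0,0,-0.029]],"gripper":[0,0,0,0,0,-0.9,-0.9,-0.9,-0.9,-0.9,-0.9]}' 25
python3 - <<'E'
from h import *
# arc rows: knob about pivot, in tool axes (x=+y_comp, z=down), from value 0
for v in [.25,.5,.75,1,1.25,1.5,1.75,2,2.25,2.45,2.53]:
    a=v-.5;a0=-.5
    print(v, round(-75*(np.cos(a)-np.cos(a0)),1), round(-75*(np.sin(a)-np.sin(a0)),1))
E
```

```text
time: 3.7
position: [0.5607, -0.307, 0.0551]
tool_rot: [0.666, 0.746, -0.0, 0.001]
ft_force: [-1.9, -0.3, 6.6]
grip_width: 0.0175
grip_force: 25.0
0.25 -6.8 -17.4
0.5 -9.2 -36.0
0.75 -6.8 -54.5
1 -0.0 -71.9
1.25 10.9 -87.1
1.5 25.3 -99.1
1.75 42.2 -107.1
2 60.5 -110.8
2.25 79.2 -109.8
2.45 93.6 -105.6
2.53 99.1 -103.2
```

```bash
python3 -m jog '{"dp":[[-4,0,-8.5],[-6.8,0,-17.4],[-8.5,0,-26.5],[-9.2,0,-36],[-8.5,0,-45.5],[-6.8,0,-54.5],[-4,0,-63.5],[0,0,-71.9],[5,0,-80],[10.9,0,-87.1],[10.9,0,-87.1]],"delta_rot":[[0,0,0],[0,0,0],[0,0,0],[0,0,0],[0,0,0],[0,0,0],[0,0,0],[0,0,0],[0,0,0],[0,0,0],[0,0,0]],"gripper":[-0.9,-0.9,-0.9,-0.9,-0.9,-0.9,-0.9,-0.9,-0.9,-0.9,-0.9]}'
```

```text
time: 4.8
position: [0.5593, -0.2958, 0.143]
tool_rot: [0.665, 0.747, -0.0, 0.002]
ft_force: [-0.8, -5.5, 4.5]
grip_width: 0.0173
grip_force: 25.0
```

```bash
python3 -m jog '{"dp":[[7,0,-6.5],[14.4,0,-12],[22.5,0,-16.5],[31.3,0,-20],[40.5,0,-22.5],[49.6,0,-23.7],[59,0,-23.8],[68.3,0,-22.7],[76,0,-20.8],[82.7,0,-18.5],[86,0,-17],[86,0,-17]],"delta_rot":[[0,0,0],[0,0,0],[0,0,0],[0,0,0],[0,0,0],[0,0,0],[0,0,0],[0,0,0],[0,0,0],[0,0,0],[0,0,0],[0,0,0]],"gripper":[-0.9,-0.9,-0.9,-0.9,-0.9,-0.9,-0.9,-0.9,-0.9,-0.9,-0.9,-0.9]}'
python3 -m jog '{"dp":[[0,0,0],[0,0,0],[0,0,0],[0,0,-30],[0,0,-75],[0,0,-75]],"delta_rot":[[0,0,0],[0,0,0],[0,0,0],[0,0,0],[0,0,0],[0,0,0]],"gripper":[0,0,0,0,0,0]}'
python3 - <<'E'
from h import *
for n in ["scene","side"]:
    im=robot.camera(n);cv2.imwrite(f"pics/{n}1.png",im[:,:,::-1]);print([(np.round(d["rect"]).tolist(),round(d["score"],2)) for d in robot.search_frame("lever_knob",n)[:2]])
im,c,o=snap("pics/w2.png")
for n in ["lever_knob","setting_block","comparator"]: print(n,[(np.round(d["rect"]).tolist(),round(d["score"],2)) for d in robot.search_frame(n,"wrist")[:2]])
print(proj(c,np.array([[.474,-.2245,.072],[.548,-.203,.175],[.5501,-.2166,.05]])).round(), o["position"])
a=cv2.imread("pics/scene1.png")[140:250,270:390];b=cv2.imread("pics/side1.png")[200:310,200:330]
cv2.imwrite("pics/ab.png",np.hstack([cv2.resize(a,(400,367),interpolation=2),cv2.resize(b,(400,367),interpolation=2)]))
E
```

```text
time: 6.0
position: [0.549, -0.2077, 0.1579]
tool_rot: [0.666, 0.746, 0.001, -0.001]
ft_force: [1.0, 4.4, 6.7]
grip_width: 0.0173
grip_force: 25.0
time: 6.6
position: [0.552, -0.2123, 0.2379]
tool_rot: [0.666, 0.746, 0.001, 0.005]
ft_force: [0.5, -0.9, -0.3]
grip_width: 0.043
grip_force: 0.0
[]
[([260.0, 215.0, 267.0, 254.0], 0.43)]
lever_knob [([272.0, 215.0, 296.0, 240.0], 0.66)]
setting_block [([207.0, 181.0, 220.0, 224.0], 0.76)]
comparator [([191.0, 154.0, 350.0, 243.0], 0.87)]
[[212. 202.]
 [281. 222.]
 [281. 198.]] [ 0.54788936 -0.20964196  0.2313165 ]
```

View pics/ab.png

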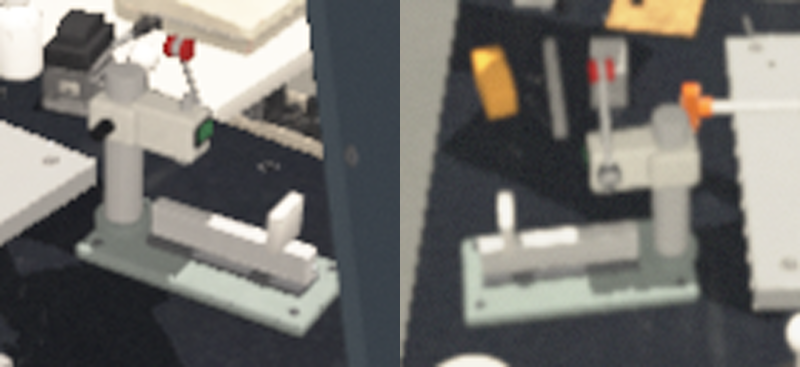

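Run:
```python
from h import *
import pickle,itertools
L=lambda f:pickle.load(open(f,"rb"))
c1,c2,s,d=L("pics/w1.png.pkl"),L("pics/w2.png.pkl"),cam("scene"),cam("side")
ob=[(c1,(191,94,209,134)),(c2,(207,181,220,224)),(s,(352,196,362,217)),(d,(231,257,237,276))]
def box(v,dim):
    return np.array([[v[0]+np.cos(v[3])*a*dim[0]/2-np.sin(v[3])*b*dim[1]/2,v[1]+np.sin(v[3])*a*dim[0]/2+np.cos(v[3])*b*dim[1]/2,v[2]+k*dim[2]] for a in(-1,1) for b in (-1,1) for k in (0,1)])
for dim in [(.009,.035,.030),(.035,.009,.030)]:
    def f(v):
        r=[]
        for c,q in ob:
            p=proj(c,box(v,dim)); r+=[*(p.min(0)-q[:2]),*(p.max(0)-q[2:])]
        return np.array(r)
    for y in (.114,None):
        g=(lambda v:f([*v,.114])) if y else f
        r=least_squares(g,[.473,-.225,.042]+([] if y else [.114]),loss="soft_l1",x_scale=.01); print(r.x.round(4),round(r.cost,1),g(r.x).round(1))
# rail frame check
e=np.array([np.cos(.114),np.sin(.114)]);n=np.array([-e[1],e[0]]);dlt=r.x[:2]-[.5501,-.2166];print(dlt@e,dlt@n)
im=cv2.imread("pics/w2.png")[140:260,180:380];cv2.imwrite("pics/w2c.png",cv2.resize(im,None,fx=4,fy=4,interpolation=2))
go([.474,-.2253,.15],3.2556)
```

```text
[ 0.4718 -0.2275  0.0428] 12.5 [-0.4  1.3  1.3 -0.7 -3.   2.7 -0.5 -4.  -2.8  0.5 -1.4 -1.2  0.5 -0.2
  0.   0.5]
[ 0.4714 -0.2274  0.0433 -0.0303] 11.2 [ 0.7  0.8  0.1 -0.5 -3.4  2.3 -0.5 -3.6 -3.5  0.6 -0.5 -1.6 -0.1 -0.2
  0.1  0.2]
[ 0.4758 -0.2315  0.0391] 116.5 [ -6.9  20.1  16.4  -9.5  -9.6  16.3  13.2 -12.3  -5.9   1.5   0.6  -2.2
  -3.1   5.1   6.8  -0.4]
[ 0.4717 -0.2274  0.0432  1.6105] 11.2 [ 0.8  1.1  0.  -0.7 -2.   2.5 -1.3 -3.7 -3.2  0.5 -0.9 -1.4  0.6 -0.2
 -0.3  0.3]
-0.07909165971603387 -0.0018360188230451082
dp [-7.2, -75.4, 81.4] rot [-0.0, -0.003, -1.571] pos [0.5483, -0.2097, 0.2312] t 7.0
```

View pics/w2c.png

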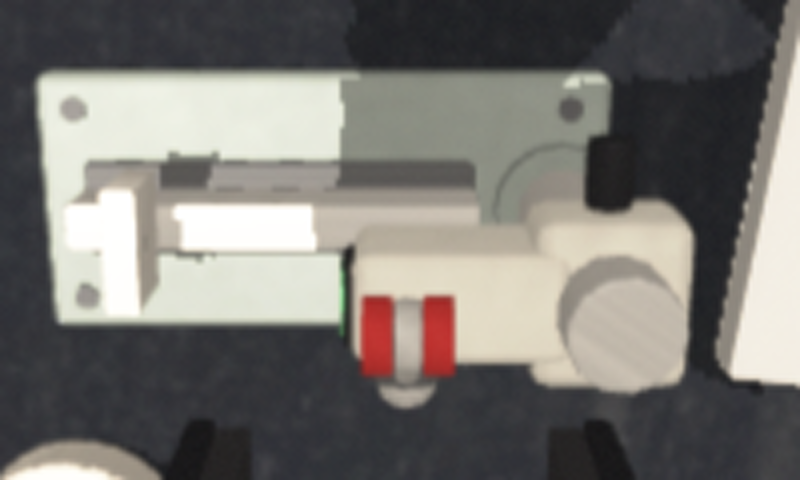

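```bash
python3 -m jog '{"dp":[[-7.7,-40,0],[-7.7,-77,0],[-7.7,-77,0],[-7.7,-77,10],[-7.7,-77,20],[-7.7,-77,30],[-7.7,-77,40],[-7.7,-77,50],[-7.7,-77,60],[-7.7,-77,70],[-7.7,-77,81],[-7.7,-77,81]],"delta_rot":[[0,0,-0.13],[0,0,-0.27],[0,0,-0.41],[0,0,-0.55],[0,0,-0.69],[0,0,-0.83],[0,0,-0.97],[0,0,-1.11],[0,0,-1.25],[0,0,-1.39],[0,0,-1.53],[0,0,-1.571]],"gripper":[0.3,0.3,0.3,0.3,0.3,0.3,0.3,0.3,0.3,0.3,0.3,0.3]}'
python3 - <<'E'
from h import *
im,c,o=snap("pics/w3.png");print([(np.round(d["rect"]).tolist(),round(d["score"],2)) for d in robot.search_frame("setting_block","wrist")[:2]])
go([.4722,-.226,.044],3.2556); print(o["q"].round(2))
for P in [(.4722,-.226,.072),(.5501,-.2166,.042),(.4351,-.2298,.042)]: print(proj(c,P).round())
E
```

```text
time: 8.2
position: [0.4723, -0.2257, 0.1496]
tool_rot: [-0.059, 0.998, 0.001, -0.002]
ft_force: [0.2, -0.1, -0.6]
grip_width: 0.0565
grip_force: 0.0
[([258.0, 203.0, 302.0, 228.0], 0.68)]
dp [0.6, 0.1, 106.7] rot [0.002, -0.002, -0.0] pos [0.473, -0.2262, 0.1507] t 8.3
[-0.66  0.5   1.76 -0.    0.89 -2.35]
[278. 220.]
[278. 284.]
[278. 170.]
```

View pics/w3.png

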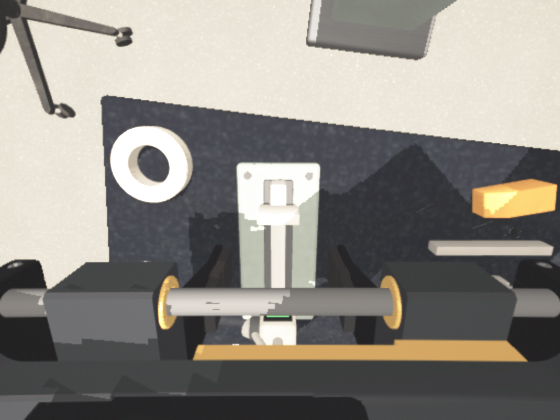

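```bash
python3 -m jog '{"dp":[[0,0,40],[0,0,75],[0,0,100],[0,0,106],[0,0,106],[0,0,106],[0,0,106],[0,0,106],[0,0,106],[0,0,80],[0,0,40],[0,0,0]],"delta_rot":[[0,0,0],[0,0,0],[0,0,0],[0,0,0],[0,0,0],[0,0,0],[0,0,0],[0,0,0],[0,0,0],[0,0,0],[0,0,0],[0,0,0]],"gripper":[0.3,0.3,0.3,0.3,-0.4,-0.4,-0.4,-0.4,-0.4,-0.4,-0.4,-0.4]}' 30
python3 - <<'E'
from h import *
s,d=cam("scene"),cam("side")
print("mat",onz(s,(204.5,285),.005),onz(d,(283.5,202.5),.005))
go([.597,.128,.10],3.2556)
E
```

```text
time: 9.5
position: [0.4727, -0.226, 0.1524]
tool_rot: [-0.057, 0.998, 0.001, -0.001]
ft_force: [1.1, 0.6, -0.6]
grip_width: 0.0345
grip_force: 30.0
mat [0.58813118 0.12994763 0.005     ] [0.59890944 0.12582334 0.005     ]
dp [-163.9, 337.5, 52.6] rot [0.001, -0.002, 0.0] pos [0.4727, -0.226, 0.1524] t 9.5
```

```bash
python3 -m jog '{"dp":[[-18,38,0],[-36,76,0],[-55,114,0],[-73,152,0],[-92,190,0],[-110,228,0],[-129,266,0],[-147,304,0],[-165,342,0],[-165,342,30],[-165,342,60],[-165,342,60]],"delta_rot":[[0,0,0],[0,0,0],[0,0,0],[0,0,0],[0,0,0],[0,0,0],[0,0,0],[0,0,0],[0,0,0],[0,0,0],[0,0,0],[0,0,0]],"gripper":[-0.4,-0.4,-0.4,-0.4,-0.4,-0.4,-0.4,-0.4,-0.4,-0.4,-0.4,-0.4]}'
python3 - <<'E'
from h import *
im,c,o=snap("pics/w4.png")
for n in["block_mat","setting_block","parallel","vee_block"]: print(n,[(np.round(d["rect"]).tolist(),round(d["score"],2),onz(c,((d["rect"][0]+d["rect"][2])/2,(d["rect"][1]+d["rect"][3])/2),{"block_mat":.005,"parallel":.018}.get(n,.03)).round(3).tolist()) for d in robot.search_frame(n,"wrist")[:2]])
go([.598,.133,.008],3.2556)
E
```

```text
time: 10.7
position: [0.5944, 0.1324, 0.0878]
tool_rot: [-0.058, 0.998, 0.0, -0.005]
ft_force: [-0.7, -0.3, -1.7]
grip_width: 0.0347
grip_force: 30.0
block_mat [([218.0, 150.0, 338.0, 260.0], 0.65, [0.583, 0.131, 0.005])]
setting_block [([246.0, 248.0, 316.0, 291.0], 0.85, [0.629, 0.139, 0.03])]
parallel [([26.0, 66.0, 208.0, 89.0], 0.8, [0.5, 0.008, 0.018])]
vee_block []
dp [1.8, 1.5, 85.4] rot [-0.0, 0.003, -0.0] pos [0.5997, 0.1317, 0.0934] t 10.95
```

View pics/w4.png

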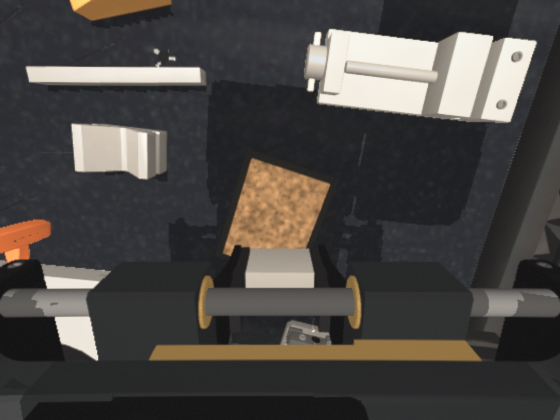

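Run:
```python
from h import *
import pickle
c=pickle.load(open("pics/w4.png.pkl","rb"))
A,B,C=[onz(c,p,.005) for p in [(252,158),(329,184),(224,257)]];print(A,B,C)
u=(B-A)/np.linalg.norm(B-A);v=(C-A)/np.linalg.norm(C-A);print(np.linalg.norm(B-A),np.linalg.norm(C-A),u@v,np.arctan2(*v[1::-1]),A+u*.04+v*.05)
s=cam("scene");d=cam("side")
for p in [(166,405),(250,363),(317,430),(230,475)]: print(onz(s,(120+p[0]/2.9,140+p[1]/2.9),.005).round(3))
```

```text
[0.54599508 0.10576011 0.005     ] [0.55992481 0.17068421 0.005     ] [0.63546175 0.08883821 0.005     ]
0.06640162671063264 0.09105292711018483 0.024413785424016614 -0.18693368759959017 [0.60351522 0.13557771 0.005     ]
[0.643 0.154 0.005]
[0.631 0.087 0.005]
[0.543 0.105 0.005]
[0.557 0.171 0.005]
```

```bash
python3 -m jog '{"dp":[[4,-1,35],[4,-1,65],[4,-1,80],[4,-1,85],[4,-1,85],[4,-1,85],[4,-1,85],[4,-1,85],[4,-1,85],[4,-1,50],[4,-1,0],[4,-1,0]],"delta_rot":[[0,0,0],[0,0,0],[0,0,0],[0,0,0],[0,0,0],[0,0,0],[0,0,0],[0,0,0],[0,0,0],[0,0,0],[0,0,0],[0,0,0]],"gripper":[-0.4,-0.4,-0.4,-0.4,-0.4,-0.4,0.1,0.1,0.1,0.1,0.1,0.1]}'
python3 - <<'E'
from h import *
import pickle
c=pickle.load(open("pics/w4.png.pkl","rb"))
for z in(.018,): 
  for p in [(28,68),(205,70),(27,81),(206,84)]: print(onz(c,p,z).round(4), onz(c,p,0).round(4))
A=lambda x,y:np.array([120+x/2.9,140+y/2.9]);s=cam("scene")
# top face corners scene
for p in [(412,413),(428,424),(509,321),(518,328)]: print(onz(s,A(*p),.018).round(4))
go([.5,0,.12],1.6)
E
```

```text
time: 12.15
position: [0.5998, 0.1309, 0.0979]
tool_rot: [-0.057, 0.998, -0.0, 0.007]
ft_force: [1.2, -0.3, -0.0]
grip_width: 0.0478
grip_force: 0.0
[ 0.501  -0.0525  0.018 ] [ 0.4999 -0.0662  0.    ]
[0.4873 0.0687 0.018 ] [0.4852 0.0644 0.    ]
[ 0.5095 -0.0543  0.018 ] [ 0.5091 -0.0681  0.    ]
[0.4963 0.0698 0.018 ] [0.4949 0.0656 0.    ]
[0.4948 0.0625 0.018 ]
[0.4793 0.0637 0.018 ]
[ 0.5063 -0.0552  0.018 ]
[ 0.4961 -0.053   0.018 ]
dp [113.8, -118.7, -23.6] rot [0.011, 0.011, 1.656] pos [0.5998, 0.1309, 0.0979] t 12.15
```

```bash
python3 -m jog '{"dp":[[0,0,-22],[30,-23,-22],[60,-46,-22],[90,-69,-22],[115,-88,-22],[115,-88,-22],[115,-88,-22],[115,-88,-22],[115,-88,-22],[115,-88,-22],[115,-88,-22],[115,-88,-22]],"delta_rot":[[0,0,0.14],[0,0,0.28],[0,0,0.42],[0,0,0.56],[0,0,0.7],[0,0,0.84],[0,0,0.98],[0,0,1.12],[0,0,1.26],[0,0,1.4],[0,0,1.54],[0,0,1.579]],"gripper":[-0.3,-0.3,-0.3,-0.3,-0.3,-0.3,-0.3,-0.3,-0.3,-0.3,-0.3,-0.3]}'
python3 - <<'E'
from h import *
im,c,o=snap("pics/w5.png")
for n in["parallel","vee_block","orange_offcut","setting_block"]: print(n,[(np.round(d["rect"]).tolist(),round(d["score"],2)) for d in robot.search_frame(n,"wrist")[:2]])
im=robot.camera("side");cv2.imwrite("pics/side2.png",im[:,:,::-1])
w=cv2.imread("pics/w5.png")[:350];b=cv2.resize(im[170:310,200:340,::-1],(240,240),interpolation=2)
o2=np.zeros((350,800,3),np.uint8);o2[:,:560]=w;o2[:240,560:]=b;cv2.imwrite("pics/m.png",o2)
print(o["position"],o["tool_rot"],o["q"].round(2))
print(proj(c,np.array([[.505,-.053,.018],[.492,.0685,.018],[.4985,.0052,.018]])).round())
E
```

```text
time: 13.35
position: [0.4906, 0.03, 0.1134]
tool_rot: [0.67, 0.742, 0.0, 0.0]
ft_force: [0.0, 0.1, 0.6]
grip_width: 0.0306
grip_force: 0.0
parallel [([278.0, 175.0, 290.0, 291.0], 0.66)]
vee_block [([322.0, 205.0, 369.0, 276.0], 0.86)]
orange_offcut [([199.0, 195.0, 247.0, 265.0], 0.74)]
setting_block [([405.0, 80.0, 439.0, 135.0], 0.66)]
[0.49056794 0.02999294 0.11344132] [6.69932535e-01 7.42421961e-01 1.21444996e-04 1.29448396e-04] [-0.17  0.52  1.87  0.    0.75 -0.27]
[[286. 297.]
 [286. 172.]
 [285. 241.]]
```

View pics/m.png

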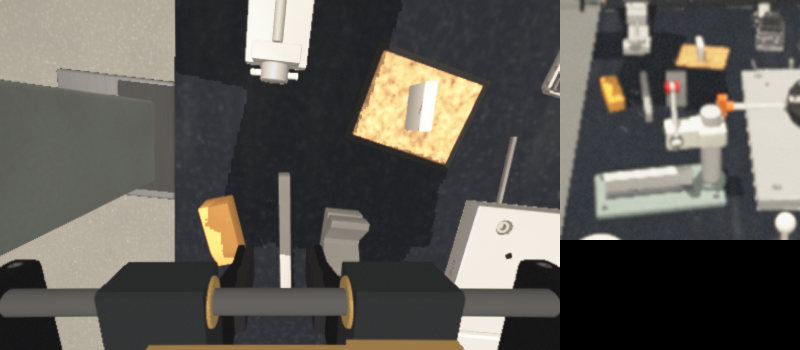

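Run:
```python
from h import *
import pickle
c=pickle.load(open("pics/w5.png.pkl","rb"))
e=np.array([np.cos(1.677),np.sin(1.677)]);n=np.array([e[1],-e[0]])
M=np.array([.4978,.0055])
for nm,p,z in [("bt",(284.5,173),.018),("bb",(286,285),.018),("off",(233,196),.03),("off",(244,240),.03),("off",(240,225),0),("vee",(326,209),.038),("vee",(322,240),.038),("vee",(335,262),.0)]:
    P=onz(c,p,z);d=P[:2]-M;print(nm,P.round(4),"along",(d@e).round(4),"across",(d@n).round(4))
go([.4951,.0303,.12],1.677)
```

```text
bt [0.4911 0.0673 0.018 ] along 0.0622 across -0.0001
bb [ 0.5041 -0.0404  0.018 ] along -0.0463 across 0.0014
off [0.4499 0.0458 0.03  ] along 0.0451 across -0.0433
off [0.4618 0.0071 0.03  ] along 0.0055 across -0.0357
off [0.4544 0.0096 0.    ] along 0.0086 across -0.0427
vee [0.5273 0.0447 0.038 ] along 0.0358 across 0.0335
vee [0.528  0.0172 0.038 ] along 0.0085 across 0.0313
vee [ 0.5517 -0.0201  0.    ] along -0.0312 across 0.0509
dp [-0.2, 4.8, -6.4] rot [0.0, -0.0, 0.0] pos [0.4903, 0.03, 0.1136] t 13.65
```

```bash
python3 -m jog '{"dp":[[2,4.7,0],[2,4.7,30],[2,4.7,65],[2,4.7,90],[2,4.7,102],[2,4.7,109],[2,4.7,109],[2,4.7,109],[2,4.7,109],[2,4.7,109],[2,4.7,109],[2,4.7,109]],"delta_rot":[[0,0,-0.008],[0,0,-0.008],[0,0,-0.008],[0,0,-0.008],[0,0,-0.008],[0,0,-0.008],[0,0,-0.008],[0,0,-0.008],[0,0,-0.008],[0,0,-0.008],[0,0,-0.008],[0,0,-0.008]],"gripper":[-0.5,-0.5,-0.5,-0.5,-0.5,-0.5,-0.5,-0.9,-0.9,-0.9,-0.9,-0.9]}' 45
python3 - <<'E'
from h import *
go([.4948,.0324,.003],1.685)
E
```

```text
time: 14.85
position: [0.4954, 0.0325, 0.0056]
tool_rot: [0.666, 0.746, 0.001, 0.001]
ft_force: [-0.6, 0.1, 6.6]
grip_width: 0.0093
grip_force: 45.0
dp [0.0, -0.6, 2.6] rot [0.002, 0.0, -0.0] pos [0.4954, 0.0325, 0.0056] t 14.85
```

```bash
python3 -m jog '{"dp":[[0,0,-30],[0,0,-75],[-10,-20,-120],[-40,-50,-140],[-70,-80,-140],[-100,-109,-140],[-130,-109,-140],[-160,-109,-140],[-190,-109,-140],[-220,-109,-140],[-254,-109,-140],[-254,-109,-140]],"delta_rot":[[0,0,0],[0,0,0],[0,0,-0.14],[0,0,-0.28],[0,0,-0.42],[0,0,-0.56],[0,0,-0.7],[0,0,-0.84],[0,0,-0.98],[0,0,-1.12],[0,0,-1.26],[0,0,-1.4]],"gripper":[-0.9,-0.9,-0.9,-0.9,-0.9,-0.9,-0.9,-0.9,-0.9,-0.9,-0.9,-0.9]}'
python3 - <<'E'
from h import *
go([.416,-.232,.062],3.2556)
E
```

```text
time: 16.05
position: [0.4172, -0.2375, 0.145]
tool_rot: [0.027, 1.0, -0.002, 0.002]
ft_force: [0.8, -0.5, -1.4]
grip_width: 0.0092
grip_force: 45.0
dp [1.9, 5.8, 83.0] rot [-0.005, 0.004, -0.168] pos [0.4172, -0.2375, 0.145] t 16.05
```

```bash
python3 -m jog '{"dp":[[0,0,0],[0,0,20],[0,0,40],[0,0,60],[0,0,70],[0,0,70],[0,0,70]],"delta_rot":[[0,0,-0.1],[0,0,-0.171],[0,0,-0.171],[0,0,-0.171],[0,0,-0.171],[0,0,-0.171],[0,0,-0.171]],"gripper":[-0.9,-0.9,-0.9,-0.9,-0.9,-0.9,-0.9]}'
python3 - <<'E'
from h import *
im,c,o=snap("pics/w6.png")
print([(np.round(d["rect"]).tolist(),round(d["score"],2)) for d in robot.search_frame("parallel","wrist")[:2]])
go([.416,-.232,.062],3.2556)
im=robot.camera("scene");cv2.imwrite("pics/scene3.png",im[:,:,::-1]);im2=robot.camera("side")
o2=np.zeros((600,800,3),np.uint8);w=cv2.imread("pics/w6.png")
o2[:300,:400]=cv2.resize(w[100:310,140:420],(400,300),interpolation=2)
o2[:300,400:]=cv2.resize(im[135:255,250:410,::-1],(400,300),interpolation=2)
o2[300:,:400]=cv2.resize(im2[210:330,160:320,::-1],(400,300),interpolation=2)
cv2.imwrite("pics/n.png",o2)
E
```

```text
time: 16.75
position: [0.4155, -0.2323, 0.0749]
tool_rot: [-0.057, 0.998, -0.0, 0.0]
ft_force: [0.5, -0.9, -1.6]
grip_width: 0.0093
grip_force: 45.0
[([272.0, 208.0, 290.0, 348.0], 0.84)]
dp [-0.2, 0.6, 13.4] rot [-0.001, 0.001, 0.0] pos [0.4159, -0.2326, 0.0754] t 16.85
```

View pics/n.png

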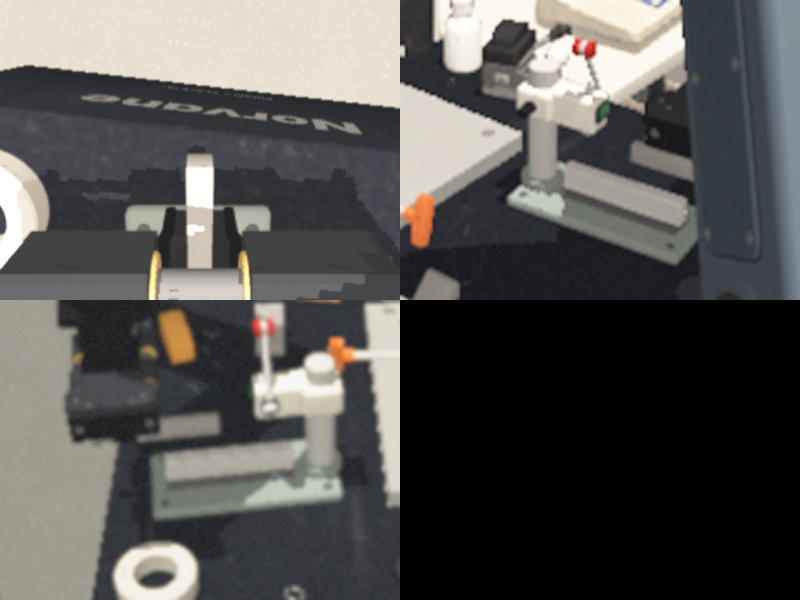

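Run:
```python
from h import *
import pickle
s,d=cam("scene"),cam("side")
P,e=tri([(s,np.array([342.8,191.8])),(d,np.array([248,254.8]))]);print(P,e,"expected .500,-.223,.088")
c2=pickle.load(open("pics/w2.png.pkl","rb"));c3=pickle.load(open("pics/w3.png.pkl","rb"))
u=np.array([np.cos(.114),np.sin(.114)]);n=np.array([-u[1],u[0]]);S=np.array([.5501,-.2166])
def loc(P): q=P[:2]-S;return (q@u).round(4),(q@n).round(4)
for p in [(197,191.2),(197,202),(258,191.2),(258,202.7)]: print("rail w2",loc(onz(c2,p,.042)))
for p in [(178+240/3.3-100.7,0)]: pass
w=cv2.imread("pics/w3.png",0)
for r in (240,255,270): print(r,w[r,255:305].tolist())
im=cv2.imread("pics/w3.png",0)
```

```text
[ 0.50444847 -0.22131873  0.08712123] [np.float64(0.7), np.float64(0.7)] expected .500,-.223,.088
rail w2 (np.float64(-0.0999), np.float64(0.0064))
rail w2 (np.float64(-0.101), np.float64(-0.007))
rail w2 (np.float64(-0.0274), np.float64(0.0063))
rail w2 (np.float64(-0.0277), np.float64(-0.0078))
240 [191, 192, 191, 191, 191, 191, 192, 190, 179, 125, 121, 123, 125, 125, 126, 157, 228, 239, 239, 239, 240, 241, 241, 241, 240, 241, 242, 243, 242, 231, 172, 128, 121, 121, 122, 123, 126, 154, 188, 192, 191, 191, 192, 191, 192, 192, 194, 194, 193, 193]
255 [193, 193, 192, 193, 192, 193, 194, 192, 181, 136, 124, 124, 123, 123, 124, 146, 212, 237, 239, 239, 240, 241, 240, 240, 240, 240, 241, 242, 241, 228, 158, 125, 121, 120, 123, 122, 131, 168, 189, 192, 191, 191, 191, 191, 192, 193, 193, 193, 193, 193]
270 [190, 190, 190, 190, 192, 193, 193, 190, 182, 144, 125, 125, 124, 123, 124, 145, 208, 237, 238, 238, 240, 241, 241, 240, 240, 240, 241, 242, 241, 224, 146, 124, 120, 121, 123, 123, 136, 184, 190, 190, 190, 190, 190, 190, 191, 191, 193, 193, 193, 192]
```

```bash
python3 -m jog '{"dp":[[0,0.6,8],[0,0.6,16],[-10,0.6,16],[-30,0.6,16],[-50,0.6,16],[-65,0.6,16],[-69,0.6,16],[-69,0.6,20],[-69,0.6,24],[-69,0.6,27],[-69,0.6,28],[-69,0.6,28]],"delta_rot":[[0,0,0],[0,0,0],[0,0,0],[0,0,0],[0,0,0],[0,0,0],[0,0,0],[0,0,0],[0,0,0],[0,0,0],[0,0,0],[0,0,0]],"gripper":[-0.9,-0.9,-0.9,-0.9,-0.9,-0.9,-0.9,-0.9,-0.9,-0.9,-0.9,-0.9]}'
```

```text
time: 18.15
position: [0.4826, -0.2233, 0.0476]
tool_rot: [-0.057, 0.998, 0.001, -0.001]
ft_force: [-1.5, 1.6, 9.3]
grip_width: 0.0094
grip_force: 45.0
```

```bash
python3 -m jog '{"dp":[[0,0,0],[0,0,0],[0,0,0],[0,0,-10],[0,0,-40],[0,0,-85],[0,0,-130],[0,0,-150],[0,0,-150]],"delta_rot":[[0,0,0],[0,0,0],[0,0,0],[0,0,0],[0,0,0],[0,0,0],[0,0,0],[0,0,0],[0,0,0]],"gripper":[-0.4,-0.4,-0.4,-0.4,-0.4,-0.2,-0.2,0,0]}'
python3 - <<'E'
from h import *
import pickle
im,c,o=snap("pics/w7.png"); print(o["position"],o["tool_rot"])
print([(np.round(d["rect"]).tolist(),round(d["score"],2)) for d in robot.search_frame("parallel","wrist")[:2]])
s=robot.camera("scene");d=robot.camera("side")
o2=np.zeros((600,800,3),np.uint8)
o2[:300,:400]=cv2.resize(im[100:310,140:420,::-1],(400,300),interpolation=2)
o2[:300,400:]=cv2.resize(s[135:255,250:410,::-1],(400,300),interpolation=2)
o2[300:,:400]=cv2.resize(d[210:330,180:340,::-1],(400,300),interpolation=2)
cv2.imwrite("pics/n2.png",o2)
go([.5483,-.2032,.20],1.685)
E
```

```text
time: 19.05
position: [0.4859, -0.2252, 0.2008]
tool_rot: [-0.057, 0.998, -0.003, 0.003]
ft_force: [0.3, -0.6, -0.2]
grip_width: 0.0411
grip_force: 0.0
[ 0.48589303 -0.22518749  0.20083529] [-0.05716541  0.99835475 -0.00287445  0.0034122 ]
[([138.0, 112.0, 205.0, 176.0], 0.74), ([279.0, 166.0, 287.0, 259.0], 0.6)]
dp [-67.3, 12.3, -4.6] rot [-0.0, -0.003, 1.571] pos [0.4829, -0.2231, 0.1955] t 19.25
```

View pics/n2.png

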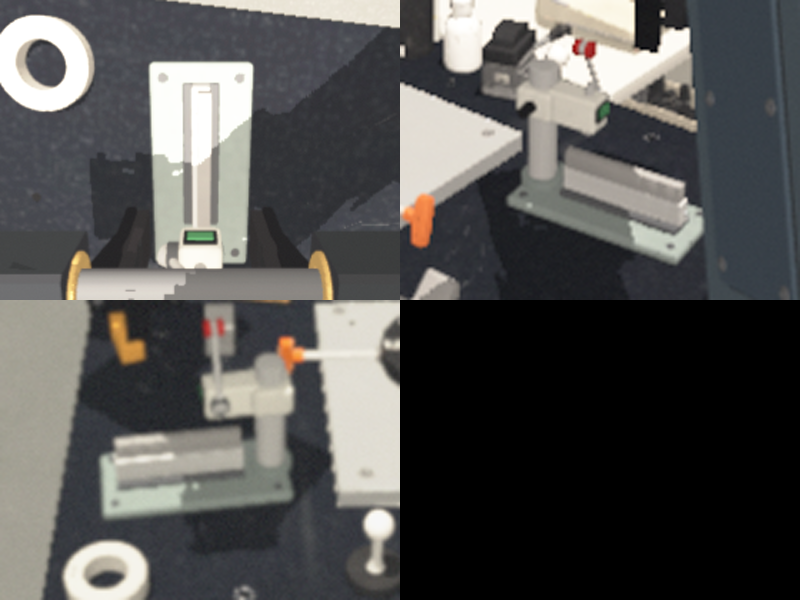

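```bash
python3 -m jog '{"dp":[[0,0,-30],[-10,2,-30],[-20,4,-30],[-30,6,-30],[-40,8,-30],[-50,10,-30],[-60,11,-30],[-67.5,11.4,-30],[-67.5,11.4,-30],[-67.5,11.4,-30],[-67.5,11.4,-30],[-67.5,11.4,-30]],"delta_rot":[[0,0,0.14],[0,0,0.28],[0,0,0.42],[0,0,0.56],[0,0,0.7],[0,0,0.84],[0,0,0.98],[0,0,1.12],[0,0,1.26],[0,0,1.4],[0,0,1.54],[0,0,1.571]],"gripper":[0,0,0,0,0,0,0,0,0,0,0,0]}' 30
python3 - <<'E'
from h import *
im,c,o=snap("pics/w8.png")
k=robot.search_frame("lever_knob","wrist")[:2]
print([(np.round(d["rect"]).tolist(),round(d["score"],2)) for d in k],proj(c,np.array([.5487,-.2041,.1745])).round())
r=im[:,:,0].astype(int);m=((r>110)&(im[:,:,1]<60)&(im[:,:,2]<60)).astype(np.uint8);n,l,st,ce=cv2.connectedComponentsWithStats(m);print(st[1:][st[1:,4]>20],onz(c,(281,230),.1745))
for q in range(1,n):
    if st[q,4]>20: print(ce[q],onz(c,ce[q],.18).round(4))
go([.5487,-.2041,.1575],1.685)
E
```

```text
time: 20.45
position: [0.5487, -0.2042, 0.2244]
tool_rot: [0.667, 0.745, -0.0, -0.002]
ft_force: [-0.7, -0.3, 0.2]
grip_width: 0.0435
grip_force: 0.0
[([268.0, 225.0, 292.0, 250.0], 0.9), ([185.0, 162.0, 353.0, 249.0], 0.22)] [280. 233.]
[[268 225   8  19 133]
 [284 225   8  19 118]] [ 0.54931223 -0.2017788   0.1745    ]
[271.7443609  234.18045113] [ 0.5427 -0.2037  0.18  ]
[287.65254237 234.21186441] [ 0.5543 -0.2025  0.18  ]
dp [-0.0, 0.2, 67.1] rot [-0.003, -0.002, -0.0] pos [0.5487, -0.2042, 0.2246] t 20.55
```

```bash
python3 -m jog '{"dp":[[0,0,35],[0,0,60],[0,0,67],[0,0,67],[0,0,67],[0,0,67],[0,0,67],[0,0,67]],"delta_rot":[[0,0,0],[0,0,0],[0,0,0],[0,0,0],[0,0,0],[0,0,0],[0,0,0],[0,0,0]],"gripper":[0,0,0,0,-0.9,-0.9,-0.9,-0.9]}' 30
python3 -m jog '{"dp":[[-5,0,-2.4],[-10.4,0,-4.4],[-15.7,0,-6],[-21.2,0,-7.2],[-26.8,0,-8],[-32.4,0,-8.4],[-38,0,-8.4],[-43.6,0,-7.9],[-49.2,0,-7],[-54.7,0,-5.7],[-60,0,-4],[-65.2,0,-1.9]],"delta_rot":[[0,0,0],[0,0,0],[0,0,0],[0,0,0],[0,0,0],[0,0,0],[0,0,0],[0,0,0],[0,0,0],[0,0,0],[0,0,0],[0,0,0]],"gripper":[-0.9,-0.9,-0.9,-0.9,-0.9,-0.9,-0.9,-0.9,-0.9,-0.9,-0.9,-0.9]}'
```

```text
time: 21.35
position: [0.55, -0.205, 0.1606]
tool_rot: [0.666, 0.746, 0.0, 0.001]
ft_force: [-1.3, -0.8, 1.2]
grip_width: 0.0193
grip_force: 1.6
time: 22.55
position: [0.5568, -0.2713, 0.1618]
tool_rot: [0.666, 0.746, -0.001, 0.001]
ft_force: [-4.7, -3.5, 3.3]
grip_width: 0.0173
grip_force: 30.0
```

```bash
python3 -m jog '{"dp":[[-5,0,2.6],[-9.9,0,5.4],[-14.5,0,8.7],[-18.9,0,12.2],[-23,0,16],[-26.8,0,20.2],[-30.2,0,24.6],[-33.3,0,29.3],[-36.9,0,35.9],[-38.3,0,39],[-39,0,40.7],[-39,0,40.7]],"delta_rot":[[0,0,0],[0,0,0],[0,0,0],[0,0,0],[0,0,0],[0,0,0],[0,0,0],[0,0,0],[0,0,0],[0,0,0],[0,0,0],[0,0,0]],"gripper":[-0.9,-0.9,-0.9,-0.9,-0.9,-0.9,-0.9,-0.9,-0.9,-0.9,-0.9,-0.9]}'
```

```text
time: 23.75
position: [0.5611, -0.3093, 0.1199]
tool_rot: [0.666, 0.746, -0.001, -0.0]
ft_force: [-3.6, -4.1, 0.5]
grip_width: 0.0168
grip_force: 30.0
```

```bash
python3 -m jog '{"dp":[[-0.7,0,2],[-1.3,0,3.2],[-1.3,0,3.2],[-1.3,0,3.2]],"delta_rot":[[0,0,0],[0,0,0],[0,0,0],[0,0,0]],"gripper":[-0.9,-0.9,-0.9,-0.9]}'
python3 -m jog '{"dp":[[0,0,0],[0,0,0],[0,0,0],[0,0,0],[0,0,-15],[0,0,-50],[0,0,-95],[-30,0,-120],[-60,0,-120],[-60,0,-120]],"delta_rot":[[0,0,0],[0,0,0],[0,0,0],[0,0,0],[0,0,0],[0,0,0],[0,0,0],[0,0,0],[0,0,0],[0,0,0]],"gripper":[0,0,0,0,0,0,0,0,0,0]}'
python3 - <<'E'
from h import *
im,c,o=snap("pics/w9.png")
s=robot.camera("scene");d=robot.camera("side")
o2=np.zeros((600,800,3),np.uint8)
o2[:300,:400]=cv2.resize(im[0:210,140:420,::-1],(400,300),interpolation=2)
o2[:300,400:]=cv2.resize(s[135:255,250:410,::-1],(400,300),interpolation=2)
o2[300:,:400]=cv2.resize(d[210:330,180:340,::-1],(400,300),interpolation=2)
o2[300:,400:]=cv2.resize(s[200:320,130:290,::-1],(400,300),interpolation=2)
cv2.imwrite("pics/n3.png",o2)
sc,sd=cam("scene"),cam("side")
for nm,cc,i in(("scene",sc,s),("side",sd,d),("w",c,im)):
    m=((i[:,:,0]>110)&(i[:,:,1]<70)&(i[:,:,2]<70)).astype(np.uint8);n,l,st,ce=cv2.connectedComponentsWithStats(m)
    for v in (.7,.83,1.): 
        yy=-.022-.075*np.cos(v-.5);P=[.5501-.1138*yy,-.2166+.9935*yy,.108+.075*np.sin(v-.5)];print(nm,v,proj(cc,P).round(1),[ce[q].round(1).tolist() for q in range(1,n) if st[q,4]>8][:4])
E
```

```text
time: 24.15
position: [0.5612, -0.3103, 0.117]
tool_rot: [0.666, 0.746, -0.001, -0.0]
ft_force: [-4.5, -2.9, 0.8]
grip_width: 0.0172
grip_force: 30.0
time: 25.15
position: [0.5696, -0.3737, 0.2408]
tool_rot: [0.667, 0.745, -0.001, 0.004]
ft_force: [0.8, 1.3, 0.9]
grip_width: 0.0435
grip_force: 0.0
scene 0.7 [344.4 156.3] [[346.6, 154.5]]
scene 0.83 [344.2 153.1] [[346.6, 154.5]]
scene 1.0 [343.5 149.5] [[346.6, 154.5]]
side 0.7 [271.4 269. ] []
side 0.83 [271.1 264.9] []
side 1.0 [270.7 259.1] []
w 0.7 [277.  139.5] [[270.0, 138.3], [283.9, 138.5]]
w 0.83 [276.9 137.3] [[270.0, 138.3], [283.9, 138.5]]
w 1.0 [276.9 131.8] [[270.0, 138.3], [283.9, 138.5]]
```

View pics/n3.png

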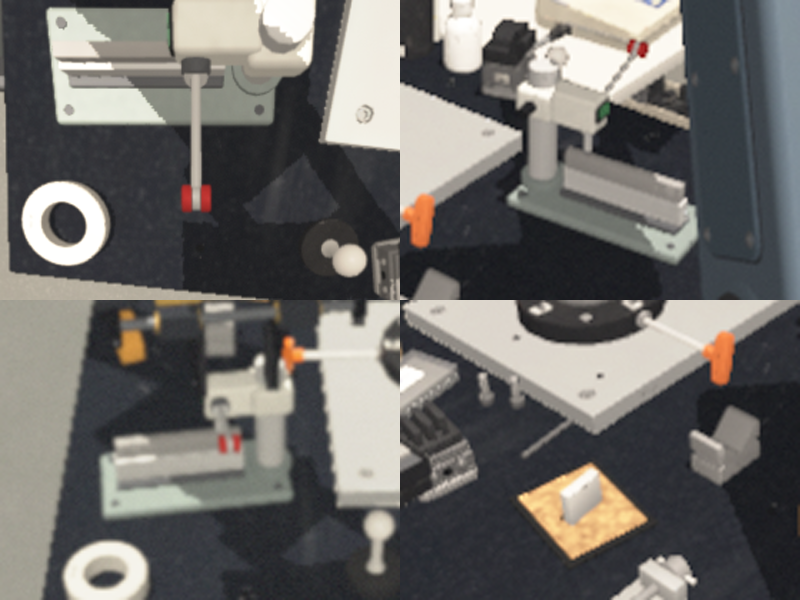

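Spindle on the parallel (lever reads about 0.8), parallel upright on the rest, block standing on the mat, gripper clear.

```bash
python3 -m jog '{"dp":[[0,0,0],[0,0,0],[0,0,0]],"delta_rot":[[0,0,0],[0,0,0],[0,0,0]],"gripper":[0,0,0]}'; python3 -c "
from rig import robot
print(robot.hand_in())"
```

```text
time: 25.6
position: [0.5684, -0.3683, 0.2374]
tool_rot: [0.665, 0.747, 0.0, -0.0]
ft_force: [0.1, 0.6, -1.1]
grip_width: 0.0439
grip_force: 0.0
the job is handed in; nothing more can be done
None
```

I handed the job in at 25.6 s; the hand-in returned no verdict. In the last pictures the parallel stands on edge on the rest, the spindle is down on it with the lever at about 0.8 rad, the gauge block stands on the mat, and the gripper is clear.

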